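Clamp the tablet jar and open its push-and-turn cap one-handed

ROBOT

A 6-joint arm with a two-finger parallel gripper is mounted at the origin on the work surface. World frame = base frame: x ahead of the robot, y to its left, z up, the work surface at z = 0. Lengths are in m, angles in degrees, forces in N, time in s.
With the tool pointing down it reaches from about 0.425 to 1.125 m from the base axis. Payload 14.9 kg.
Tool frame: the origin (TCP) lies between the finger pads; the fingertips stand 22 mm ahead of it and the grasp point (between the pads) lies 3 mm ahead of it; y points along the fingers, x is the direction in which the jaws open and shut, and the axes are right-handed (so a half turn about y gives the same grasp; the last joint's range is limited). The gripper opens to 91 mm and grips with 3 to 60 N. Pads are 32 mm wide; open, the fingers measure 118 mm over their backs; the gripper's body (76 mm by 178 mm) begins 60 mm behind the grasp point.
Start: joints at [-70.434, 21.709, 99.362, -0, 58.929, -1.908], TCP at [0.256, -0.651, 0.236] pointing down, gripper open.
Joint ranges: [-158.91, 158.91], [-42.39, 125.64], [0.06, 152.35], [-60.88, 240.88], [17.5, 164.5], [-176.32, 176.32]. Speed limits (degrees/s): [108.29, 108.29, 136.94, 180, 180, 180].

INTERFACE

Orientations are given as a 3x3 rotation matrix whose columns are the frame's x, y, z axes.
In Python, from station import ctrl, optics gives the robot as it stands.
- The arm moves only by the shell command python3 -m jog 'ROWS' [FORCE]. ROWS is JSON, a list that holds one entry, the list of rows, each a list of 5 numbers: the shift along the tool's x, y, z in mm, then the turn about the tool's y in degrees, then the gripper's target within -1 to 1 (shut at 1, half-way at 0, fully open at -1). A call has 1 to 8 rows; each row is the pose to reach, as a shift and turn from the pose measured when the call began, along the tool's axes at that moment; what a row does not reach only later rows make up. A row lasts 1/10 s, in which the tool goes at most 50 mm and 8.59 degrees, less where a joint would pass 70% of its speed; a pose out of reach is approached as far as the arm can. A call with a gripper value outside its range is refused whole. The fingers move at their own pace and stop on an object; FORCE is the grip in N (left out, the last holds). Time passes only in rows, so rows that repeat a pose let the fingers close. It gives the time, the measured TCP pose, the force and the opening at its end, in the units of the state.
- ctrl.read_state(): the state, without advancing time (a new reading comes with each control period).
- optics.capture(name): name is "scene" or "side" or "wrist"; returns a dict with "img" (400x640x3 uint8, red, green, blue), "mtx" (3x3 intrinsics, pixels), "cam_to_world" (4x4, takes a point from camera to world coordinates); the wrist camera has in their place "T_tool_cam" (4x4, takes a point from camera to tool coordinates, whose origin is the TCP and whose axes are the tool frame's). Camera axes: x right, y down, z forward; pixel columns grow to the right and rows downward; lengths in m; the calibration is good to about 2 mm. A picture is of the moment at which its call begins: read the wrist's pose just before it. There is no depth.
- ctrl.close_job(): hands the job in, once; it reports no verdict.
The state is a dict: "time_s": time; "joints": joint angles; "dq": joint speeds; "joint_efforts": joint torques, N m; "eef_pos": TCP position; "tool_rot": TCP orientation; "contact_force": force on the tool from outside, world axes, zero at the start; "torque": the same for the moment, N m; "width": finger opening in m.
Only numpy, scipy, OpenCV 4.12 (cv2) and the standard library are available. Lean on these libraries where they do the work, as an engineer would, in place of code of your own. Each camera call takes 0.05 s, during which the arm holds its last target. There are 200 camera calls.

TASK

Open the amber tablet jar one-handed: first swing the stand's cam lever fully shut so that the jar is gripped, then push the jar's safety cap down, keep it down while you turn it anticlockwise until it is free, and lift it straight up. Finish while still holding the cap in the gripper, level and a few centimetres clear above the open mouth; do not put it down or let go. The jar must stay clamped, upright and unturned in its stand, and the other things on the chest stay where they are.

Things in the scene. Friction and masses are not known exactly. Their poses are not given: they have to be found in the camera images.
- stand: Wooden jar stand screwed to the chest, board 120 x 155 x 14 mm. Origin: on the chest's surface below the jar's place. A V-block rises on the stand's +y side of the jar (top 60 mm above the chest), a rubber-faced clamp shoe on the -y side (top 55 mm). The cam pushes the shoe along +y and wedges the jar into the V; the jar shifts 1 to 2 mm then. Until clamped it is loose and tends to turn with its cap.
- clamp_lever (a joint): Angle of the wooden cam lever, rad; it swings level about an upright bolt. 0: fully open, arm along the stand's -y. pi/2: fully shut against its stop, arm along the stand's -x. Grows clockwise seen from above; starts at 0 to 0.3. It turns with about 2 N at the knob (3 to 4 N as the shoe bites) and stays where it is left.
- lever_pivot (a point): Point on the lever's upright bolt, 62 mm from the stand's origin on its -y side, 46 mm above the chest.
- lever_knob (a point): Centre of the upright round wooden knob at the lever's end, 90 mm from the bolt: 15 to 21 mm thick, 45 mm tall, foot 52 mm and top 97 mm above the chest. The arm below it is 18 mm wide and 12 mm thick. It can be pinched from above or pushed from the side.
- jar_mouth (a point): Centre of the jar's rim, 100 mm above the jar's underside, 114 mm above the chest. Amber jar: body 49 mm across up to 78 mm (foot 28 mm), then a 34 mm neck with three lugs (42 mm across) under which the cap's three inner tabs catch. z up along the jar's axis, x to the middle of one lug. Stands with any yaw; 0.11 to 0.22 kg.
- jar_side (a point): Point on the jar's outer wall, 24.5 mm from its axis along the jar's own x, 70 mm above its underside; shows whether the jar has turned.
- cap_center (a point): Centre (half-way up) of the round white ribbed cap, 51 mm across, 29.5 mm tall, 28 g. Locked: 96 to 126 mm above the chest, axes parallel to the jar's; unpressed it only rocks 5 degrees. Sprung: push down 3 to 4.5 mm (10 N at 3 mm, bottoms at 4.5 mm and 12 N), turn it 40 to 80 degrees anticlockwise seen from above while down (free from 36, stop at 88), then lift.
- kettle: Copper-toned steel kettle with bail handle, 172 mm across, 211 mm tall; origin under its middle. Leave it.
- flask: Steel tea flask, 108 mm across, 235 mm tall; origin under its middle. Leave it.
- tray: Low wooden tray, 240 x 300 x 28 mm; origin under its middle. Leave it.
- bowl_a: White porcelain bowl in the tray, 124 mm across, 58 mm tall; origin under its middle. Leave it.
- bowl_b: White porcelain bowl beyond the stand, 124 mm across, 58 mm tall; origin under its middle. Leave it.
- spoon: Steel spoon lying flat on the chest between the robot and the stand, 160 mm long; origin under its middle. Leave it.
- drops: Small brown dropper bottle, 38 mm across, 75 mm tall; origin under its middle. Leave it.
Things that resemble listed ones, but are neither listed nor needed, are in the scene too. Leave any purple or yellow look-alike of the part that bears cap_center alone. Leave any blue look-alike of the part that bears jar_mouth alone.

How it is judged:
By the outcome, as a careful person would: the job done as asked, in the order asked, and still so for the second after the job is handed in, while the arm keeps its last pose, push and grip.
It also fails if it takes over 64 s, if anything falls off the work surface, if the arm or the gripper's body presses on something with over 40 N, if the wrist force passes 120 N, or if a joint passes its speed limit or range.

## Working session

There is one attempt and no reset: what is moved stays moved. The work goes in short steps, Python scripts to look and compute and a shell command to move; the robot and the scene stay as the last step left them, time stands still between calls to the robot, and variables do not carry over. Pictures are saved under pics/ and viewed, about 8 in all and at most 12, crops included, and the job is handed in when it is done.

```bash
ls; mkdir -p pics
python3 - <<'E'
from station import ctrl, optics
import cv2,numpy as np
s=ctrl.read_state(); print(s)
for n in ("scene","side","wrist"):
    c=optics.capture(n); cv2.imwrite(f"pics/{n}0.png",c["img"][:,:,::-1]); np.savez(f"{n}0.npz",**c)
    print(n,c["mtx"].tolist(),np.round(c.get("cam_to_world",c.get("T_tool_cam")),4).tolist())
E
```

```text
pics
{'time_s': 0.0, 'joints': array([-7.04333703e+01,  2.17403984e+01,  9.93948972e+01,  1.86788086e-05,
        5.89293030e+01, -1.90798528e+00]), 'dq': array([ 0.05136847, -0.02710279, -0.11560572, -0.03641856, -0.02190106,
        0.00452098]), 'joint_efforts': array([ 1.15163301e-03, -7.63725257e+01, -4.34362113e+01,  6.51396113e-02,
        4.24883841e-02, -9.43366558e-05]), 'eef_pos': array([ 0.25613208, -0.65105769,  0.23527141]), 'tool_rot': array([[ 3.66088598e-01, -3.77325316e-04,  9.30579925e-01],
       [-9.30579319e-01,  1.06244254e-03,  3.66088790e-01],
       [-1.12682226e-03, -9.99999364e-01,  3.78169624e-05]]), 'contact_force': array([-0.14730771,  0.59493158, -0.86669484]), 'torque': array([-0.0523771 , -0.02428809,  0.01779966]), 'width': 0.09167975744179883}
scene [[451.7392097949124, 0.0, 313.91469970481324], [0.0, 451.7392097949124, 200.3745331640933], [0.0, 0.0, 1.0]] [[0.4805, 0.7401, -0.4705, 1.329], [0.8769, -0.4138, 0.2445, -0.3146], [-0.0138, -0.53, -0.8479, 1.4048], [0.0, 0.0, 0.0, 1.0]]
side [[391.30552910580934, 0.0, 317.77217839541476], [0.0, 391.30552910580934, 198.34601497607534], [0.0, 0.0, 1.0]] [[-0.7292, -0.3471, 0.5898, -0.1278], [-0.6843, 0.3637, -0.632, 0.7982], [0.0048, -0.8644, -0.5027, 0.6805], [0.0, 0.0, 0.0, 1.0]]
wrist [[277.4577629579652, 0.0, 320.3180090952245], [0.0, 277.4577629579652, 203.60859796391205], [0.0, 0.0, 1.0]] [[1.0, -0.001, -0.001, 0.0004], [0.0007, -0.2864, 0.9581, -0.1497], [-0.0012, -0.9581, -0.2864, 0.0803], [0.0, 0.0, 0.0, 1.0]]
```

View pics/scene0.png

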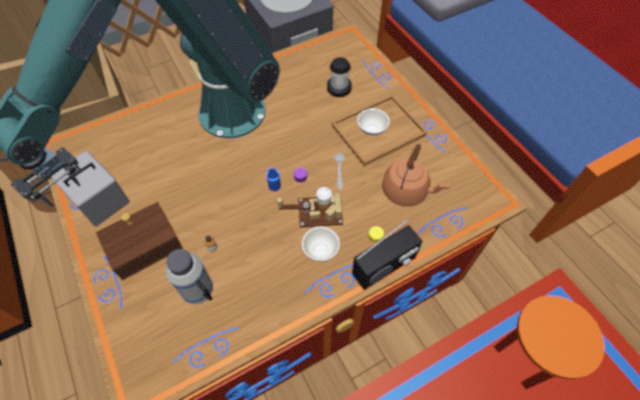

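View pics/side0.png

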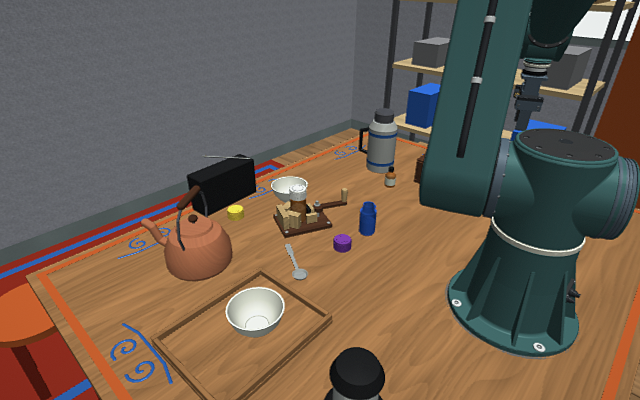

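The scene view shows the white cap at about (324,194), the lever knob at (281,203), and the stand board around (321,211). In the side view the cap is at (298,188) and the knob at (345,193). The purple and yellow caps and the blue jar are decoys. I'll triangulate and view enlarged crops.

```bash
cat > h.py <<'E'
import numpy as np
def ray(c,uv,T):
    d=T[:3,:3]@np.linalg.inv(c["mtx"])@np.array([*uv,1.]); return T[:3,3],d/np.linalg.norm(d)
def onz(c,uv,z,T=None):
    o,d=ray(c,uv,c["cam_to_world"] if T is None else T); return o+d*(z-o[2])/d[2]
def tri(rs):
    A=sum(np.eye(3)-np.outer(d,d) for o,d in rs); b=sum((np.eye(3)-np.outer(d,d))@o for o,d in rs)
    p=np.linalg.solve(A,b); return p,[np.linalg.norm(np.cross(d,p-o)) for o,d in rs]
E
python3 - <<'E'
from h import *; import cv2
a=np.load("scene0.npz");b=np.load("side0.npz")
for n,p,q in (("cap",(324,194),(298,188)),("knob",(280,203),(345,196))):
    print(n,tri([ray(a,p,a["cam_to_world"]),ray(b,q,b["cam_to_world"])]),onz(a,p,.12 if n=="cap" else .097))
x=cv2.imread("pics/scene0.png")[165:240,265:365]; y=cv2.imread("pics/side0.png")[165:240,260:360]
cv2.imwrite("pics/crop0.png",cv2.resize(np.vstack([x,y]),None,fx=4,fy=4,interpolation=2)[:600])
E
```

```text
cap (array([0.61100035, 0.09541451, 0.12332036]), [np.float64(0.0018540659182560136), np.float64(0.0018540659182562156)]) [0.61044741 0.09782199 0.12      ]
knob (array([ 0.53837958, -0.03867658,  0.06899287]), [np.float64(0.001566232571301317), np.float64(0.0015662325713012932)]) [ 0.55619797 -0.04345765  0.097     ]
```

View pics/crop0.png

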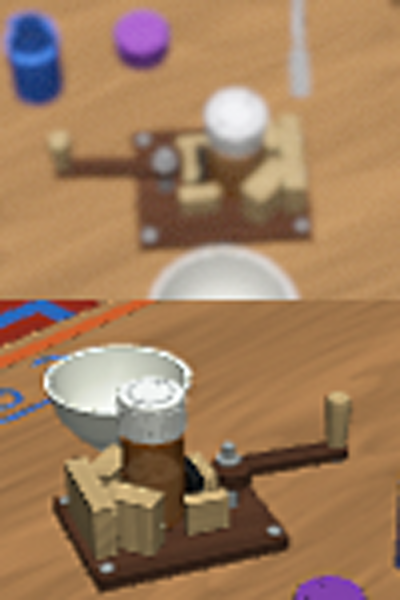

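Run:
```python
from h import *
a=np.load("scene0.npz");b=np.load("side0.npz")
A=a["cam_to_world"];B=b["cam_to_world"]
for n,p,q,z in (("cap",(324,193),(298,187),.1255),("knob",(279.8,199.3),(344.5,189.5),.097),("bolt",(306,204.5),(317,203.5),.06)):
    print(n,np.round(tri([ray(a,p,A),ray(b,q,B)])[0],4),np.round(onz(a,p,z),4),np.round(onz(b,q,z),4))
for p in ((143,138),(150,238),(309,229)): print("board",onz(a,(265+p[0]/4,165+p[1]/4),.014))
for p in ((57,495),(100,585),(288,545)): print("boardside",onz(b,(260+p[0]/4,165+(p[1]-300)/4),.014))
```

```text
cap [0.6099 0.0962 0.1274] [0.61   0.098  0.1255] [0.6116 0.0922 0.1255]
knob [ 0.5393 -0.0371  0.0928] [ 0.5425 -0.0374  0.097 ] [ 0.5342 -0.0319  0.097 ]
bolt [0.5827 0.041  0.058 ] [0.5842 0.0408 0.06  ] [0.5803 0.0429 0.06  ]
board [0.53061504 0.04638662 0.014     ]
board [0.62540173 0.00329926 0.014     ]
board [0.68563328 0.12982563 0.014     ]
boardside [0.68751007 0.12640516 0.014     ]
boardside [0.57322766 0.1855553  0.014     ]
boardside [0.50841034 0.05286203 0.014     ]
```

```bash
cat >> h.py <<'E'
def go(p,ang,s=None):
    from station import ctrl
    s=s or ctrl.read_state(); R=s["tool_rot"]; d=R.T@(np.array(p)-s["eef_pos"])*1000
    yaw=np.degrees(np.arctan2(R[1,0],R[0,0])); t=-(ang-yaw)
    print("shift",np.round(d,1),"turn",round((t+180)%360-180,1),"yaw",round(yaw,1),"pos",np.round(s["eef_pos"],4),"j",np.round(s["joints"],1),"F",np.round(s["contact_force"],1),"t",s["time_s"],"w",round(s["width"],4))
E
python3 - <<'E'
from h import *
a=np.load("scene0.npz")
for n,p,z in (("blue",(274,187),0),("bluetop",(273,171),.1),("purple",(301,175),.02),("flask",(195,298),0),("flasktop",(180,258),.235),("box",(155,270),0),("boxtop",(135,225),.1),("grey",(100,195),.1),("drops",(210,247),.0),("kettle",(406,195),0),("bowlb",(321,245),.05)):
    print(n,np.round(onz(a,p,z),3))
go((.540,-.037,.236),-29); go((.540,-.037,.34),-29)
E
```

```text
blue [ 0.425 -0.012  0.   ]
bluetop [ 0.426 -0.006  0.1  ]
purple [0.439 0.096 0.02 ]
flask [ 0.689 -0.426  0.   ]
flasktop [ 0.664 -0.402  0.235]
box [ 0.531 -0.509  0.   ]
boxtop [ 0.4   -0.502  0.1  ]
grey [ 0.225 -0.574  0.1  ]
drops [ 0.541 -0.315  0.   ]
kettle [0.695 0.398 0.   ]
bowlb [0.742 0.012 0.05 ]
shift [-4.676e+02 -1.000e-01  4.890e+02] turn -39.5 yaw -68.5 pos [ 0.2561 -0.6511  0.2354] j [-70.4  21.7  99.4   0.   58.9  -1.9] F [ 1.1 -0.8 -0.1] t 0.15 w 0.0914
shift [-467.7 -104.1  489. ] turn -39.5 yaw -68.5 pos [ 0.2561 -0.6511  0.2354] j [-70.4  21.7  99.4   0.   58.9  -1.9] F [ 1.1 -0.8 -0.1] t 0.15 w 0.0914
```

```bash
python3 -m jog '[[[0,-50,0,0,-1],[0,-100,0,0,-1],[-40,-104,40,-8,-1],[-80,-104,80,-16,-1],[-120,-104,120,-24,-1],[-160,-104,160,-32,-1],[-200,-104,200,-39,-1],[-240,-104,240,-39,-1]]]'
python3 - <<'E'
from h import *
go((.540,-.037,.25),-29)
E
```

```text
time_s: 0.95
eef_pos: [0.3761, -0.3743, 0.3395]
tool_rot: [[0.872, -0.0, 0.489], [-0.489, 0.001, 0.872], [-0.001, -1.0, 0.001]]
contact_force: [1.4, 0.4, 0.2]
width: 0.0916
shift [-22.   89.8 374.3] turn -0.3 yaw -29.3 pos [ 0.3761 -0.3743  0.3395] j [-47.4  -0.5 114.4   0.   66.1 -18.1] F [1.4 0.4 0.2] t 0.95 w 0.0916
```

```bash
python3 -m jog '[[[-3,10,48,0,-1],[-6,20,95,0,-1],[-9,30,142,0,-1],[-12,40,190,0,-1],[-15,55,237,0,-1],[-18,70,285,0,-1],[-20,85,332,0,-1],[-22,90,374,0,-1]]]'; python3 -m jog '[[[0,0,0,0,-1],[0,0,0,0,-1]]]'
python3 - <<'E'
from h import *; from station import ctrl,optics; import cv2
s=ctrl.read_state(); c=optics.capture("wrist"); cv2.imwrite("pics/w1.png",c["img"][:,:,::-1])
go((.540,-.037,.25),-29,s)
np.savez("w1.npz",**c,R=s["tool_rot"],p=s["eef_pos"])
E
```

```text
time_s: 1.75
eef_pos: [0.5397, -0.035, 0.2483]
tool_rot: [[0.872, -0.002, 0.489], [-0.489, 0.001, 0.872], [-0.002, -1.0, -0.0]]
contact_force: [-0.4, -1.1, 0.4]
width: 0.0909
time_s: 1.95
eef_pos: [0.5395, -0.0343, 0.2477]
tool_rot: [[0.873, -0.003, 0.487], [-0.487, 0.001, 0.873], [-0.003, -1.0, -0.001]]
contact_force: [0.9, 1.2, 0.3]
width: 0.0911
shift [ 1.7 -2.3 -2.1] turn -0.1 yaw -29.1 pos [ 0.5395 -0.0343  0.2477] j [ -6.1   6.5 117.3   0.   56.3  23. ] F [0.9 1.2 0.3] t 1.95 w 0.0911
```

View pics/w1.png

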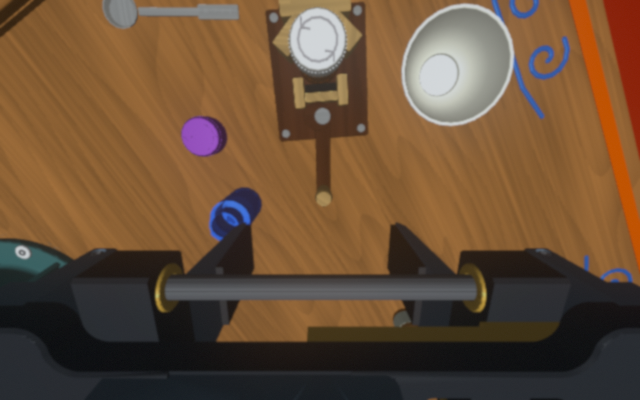

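The wrist view shows the knob top at (323.5,197), the bolt at (322,116), the cap's top at (318,37), and the board screws at (286,133), (362,128), (273,16) and (358,9). The fingers straddle the knob's line.

Run:
```python
from h import *
c=np.load("w1.npz");T=np.eye(4);T[:3,:3]=c["R"];T[:3,3]=c["p"];T=T@c["T_tool_cam"]
P={n:onz(c,uv,z,T) for n,uv,z in (("knob",(323.5,197),.097),("bolt",(322,116),.06),("cap",(318,37),.1255),("s1",(286,133.5),.016),("s2",(362,128),.016),("s3",(273,16),.016),("s4",(358,9),.016),("blue",(231,215),.11))}
for n in P: print(n,np.round(P[n],4))
ang=lambda v:np.degrees(np.arctan2(v[1],v[0]))
print("lever",ang(P["knob"]-P["bolt"]),np.linalg.norm((P["knob"]-P["bolt"])[:2]),"y",ang(P["s3"]-P["s1"]),ang(P["s4"]-P["s2"]),"x",ang(P["s2"]-P["s1"]),ang(P["s4"]-P["s3"]),ang(P["cap"]-P["bolt"]),np.linalg.norm((P["cap"]-P["bolt"])[:2]))
k=P["knob"]; go((k[0],k[1],.088),-29)
```

```text
knob [ 0.5408 -0.0371  0.097 ]
bolt [0.5818 0.04   0.06  ]
cap [0.61   0.0979 0.1255]
s1 [0.5294 0.0445 0.016 ]
s2 [0.6211 0.0014 0.016 ]
s3 [0.5866 0.1686 0.016 ]
s4 [0.6783 0.1254 0.016 ]
blue [ 0.444  -0.0024  0.11  ]
lever -118.03242498633594 0.08726972426221612 y 65.28877586860305 65.24048595026545 x -25.191519202002798 -25.21735805892515 64.0478803194661 0.06443673005994596
shift [  2.6 160.1  -0.9] turn -0.2 yaw -29.2 pos [ 0.5394 -0.0352  0.2481] j [ -6.2   6.5 117.4   0.   56.3  23. ] F [-0.1 -0.4  0.1] t 2.0 w 0.0916
```

```bash
python3 -m jog '[[[2,40,-1,0,-0.5],[3,80,-1,0,-0.3],[3,120,-1,0,-0.3],[3,145,-1,0,-0.3],[3,157,-1,0,-0.3],[3,158,-1,0,-0.3],[3,158,-1,0,0],[3,158,-1,0,0]]]' 10 && python3 -m jog '[[[0,0,0,0,1],[0,0,0,0,1],[0,0,0,0,1],[0,0,0,0,1],[0,0,0,0,1],[0,0,0,0,1]]]' 10
python3 - <<'E'
from h import *
go((.5408,-.0371,.088),-29)
E
```

```text
time_s: 2.8
eef_pos: [0.5421, -0.0377, 0.0916]
tool_rot: [[0.873, -0.0, 0.488], [-0.488, 0.001, 0.873], [-0.001, -1.0, 0.0]]
contact_force: [-0.1, 0.2, 0.0]
width: 0.047
time_s: 3.4
eef_pos: [0.5421, -0.0376, 0.0918]
tool_rot: [[0.873, -0.0, 0.488], [-0.488, 0.001, 0.873], [-0.001, -1.0, 0.0]]
contact_force: [-2.3, 1.1, 5.3]
width: 0.0194
shift [-1.4  3.8 -0.2] turn -0.2 yaw -29.2 pos [ 0.5421 -0.0376  0.0918] j [-6.400e+00  2.070e+01  1.202e+02  1.000e-01  3.910e+01  2.270e+01] F [-2.3  1.1  5.3] t 3.4 w 0.0194
```

```bash
python3 -m jog '[[[-7.8,0,0.3,5,1],[-17,0,1.6,11,1],[-27.5,0,4.4,18,1],[-37.6,0,8.3,25,1],[-47.2,0,13.5,32,1],[-56,0,19.8,39,1],[-64,0,27.2,46,1],[-68.2,0,31.8,50,1]]]' 12
python3 - <<'E'
from h import *
from station import ctrl
s=ctrl.read_state(); v=s["eef_pos"][:2]-np.array([.5824,.0405]); print(np.linalg.norm(v),np.degrees(np.arctan2(v[1],v[0])))
go((.502,.080,.09),-115)
print(s["tool_rot"].T@s["contact_force"])
E
```

```text
time_s: 4.2
eef_pos: [0.4965, 0.0236, 0.0917]
tool_rot: [[0.183, -0.003, 0.983], [-0.983, 0.0, 0.183], [-0.001, -1.0, -0.003]]
contact_force: [-9.4, -4.3, 9.6]
width: 0.0199
0.08751516071919521 -168.8924839843775
shift [-54.4   1.7  15.7] turn 35.5 yaw -79.5 pos [0.4965 0.0236 0.0917] j [  0.   17.3 125.3   0.   37.5  79.5] F [-9.4 -4.3  9.6] t 4.2 w 0.0199
[  2.46876708  -9.56807623 -10.04642446]
```

```bash
python3 -m jog '[[[-9.3,0,0,6,1],[-20,0,1.3,13,1],[-30.4,0,4.4,20,1],[-40.4,0,8.7,27,1],[-46,0,12,31,1],[-51,0,15,35,1],[-54.5,0,17.5,37,1],[-55.5,0,18.3,38,1]]]' 15
python3 - <<'E'
from h import *
from station import ctrl
s=ctrl.read_state(); v=s["eef_pos"][:2]-np.array([.5824,.0405]); print(np.linalg.norm(v),np.degrees(np.arctan2(v[1],v[0])))
go((.5008,.0785,.09),-115)
print(s["tool_rot"].T@s["contact_force"])
E
```

```text
time_s: 5.0
eef_pos: [0.5036, 0.08, 0.0915]
tool_rot: [[-0.46, -0.006, 0.888], [-0.888, -0.003, -0.46], [0.005, -1.0, -0.004]]
contact_force: [-3.8, -32.0, 9.0]
width: 0.0218
0.08813760442484196 153.3379837777925
shift [ 2.7  1.5 -1.8] turn -2.4 yaw -117.4 pos [0.5036 0.08   0.0915] j [  6.5  18.4 123.8  -0.2  38.1 124.1] F [ -3.8 -32.    9. ] t 5.0 w 0.0218
[30.1461855  -8.92157598 11.33554366]
```

```bash
python3 -m jog '[[[0,0,0,0,1],[0,0,0,0,1],[0,0,0,0,0.5],[0,0,0,0,0.2],[0,0,0,0,0],[0,0,0,0,0],[0,-30,0,0,0],[0,-60,0,0,0]]]'; python3 -m jog '[[[0,-45,0,0,-0.5],[0,-90,0,0,-0.8],[0,-100,0,0,-0.8],[0,-100,0,0,-0.8],[0,-100,0,0,-0.8],[0,-100,0,0,-0.8]]]';python3 - <<'E'
from h import *; from station import ctrl,optics; import cv2
s=ctrl.read_state(); c=optics.capture("wrist"); cv2.imwrite("pics/w2.png",c["img"][:,:,::-1])
go((.61,.096,.25),-29,s)
np.savez("w2.npz",**c,R=s["tool_rot"],p=s["eef_pos"])
E
```

```text
time_s: 5.8
eef_pos: [0.5033, 0.0803, 0.1516]
tool_rot: [[-0.46, -0.008, 0.888], [-0.888, -0.003, -0.46], [0.007, -1.0, -0.005]]
contact_force: [0.5, 0.4, -0.4]
width: 0.0454
time_s: 6.4
eef_pos: [0.5032, 0.0805, 0.2498]
tool_rot: [[-0.46, -0.011, 0.888], [-0.888, -0.004, -0.46], [0.008, -1.0, -0.008]]
contact_force: [-0.5, 0.5, -0.1]
width: 0.0821
shift [-62.9  -1.4  87.7] turn -88.4 yaw -117.4 pos [0.5032 0.0805 0.2498] j [  6.5   3.5 120.4  -0.2  56.7 124. ] F [-0.5  0.5 -0.1] t 6.4 w 0.0821
```

View pics/w2.png

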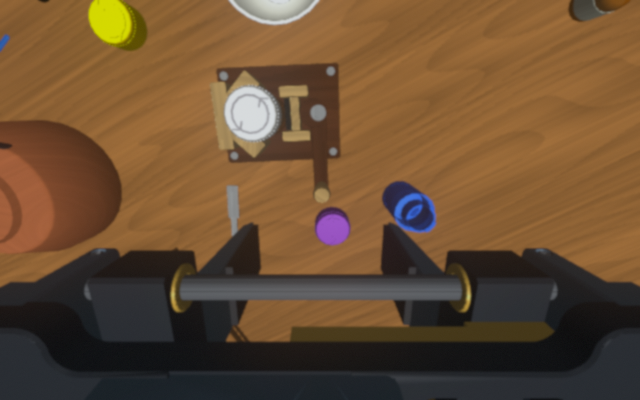

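The lever now lies along stand −x, with the knob at (322,195), the bolt at (318,113) and the cap's top at (250,112). Next I'll check its angle and the cap position, keeping in mind the drift in tilt of about 0.6°.

Run:
```python
from h import *
import cv2
c=np.load("w2.npz");T=np.eye(4);T[:3,:3]=c["R"];T[:3,3]=c["p"];T=T@c["T_tool_cam"]
im=c["img"].astype(int); m=((im.min(2)>150)&(np.ptp(im,axis=2)<40)).astype(np.uint8); m[:70]=0;m[160:]=0;m[:,:215]=0;m[:,290:]=0
n,l,st,ce=cv2.connectedComponentsWithStats(m); i=1+st[1:,4].argmax(); print(st[i],ce[i])
P={n:onz(c,uv,z,T) for n,uv,z in (("knob",(322,195),.097),("bolt",(318.5,113),.06),("cap",ce[i],.123),("s1",(223,75),.016),("s2",(331,71),.016),("s3",(333.5,151.5),.016),("s4",(234,156),.016))}
for n in P: print(n,np.round(P[n],4))
ang=lambda v:np.degrees(np.arctan2(v[1],v[0]))
print("lever",ang(P["knob"]-P["bolt"]),"-x",ang(P["s3"]-P["s2"]),ang(P["s4"]-P["s1"]),"y",ang(P["s1"]-P["s2"]),ang(P["s4"]-P["s3"]))
```

```text
[ 224   86   52   55 2222] [249.7479748  113.05805581]
knob [0.5008 0.0773 0.097 ]
bolt [0.581  0.0398 0.06  ]
cap [0.61  0.098 0.123]
s1 [0.6775 0.125  0.016 ]
s2 [0.619  0.0021 0.016 ]
s3 [0.5279 0.0443 0.016 ]
s4 [0.5854 0.1678 0.016 ]
lever 154.91811056171844 -x 155.130964915576 155.11482999456433 y 64.54098241341153 65.03864460542628
```

Run:
```python
from h import *
go((.610,.0975,.20),-117.4);go((.610,.0975,.121),-117.4)
```

```text
shift [-64.5  48.7  87.3] turn 0.0 yaw -117.4 pos [0.5033 0.0805 0.2499] j [  6.5   3.5 120.4  -0.2  56.7 124. ] F [-0.3 -0.  -1. ] t 6.45 w 0.082
shift [-65.2 127.7  87.9] turn 0.0 yaw -117.4 pos [0.5033 0.0805 0.2499] j [  6.5   3.5 120.4  -0.2  56.7 124. ] F [-0.3 -0.  -1. ] t 6.45 w 0.082
```

```bash
python3 -m jog '[[[-32,0,43,0,-0.8],[-64,20,87,0,-0.8],[-65,60,88,0,-0.8],[-65,90,88,0,-0.8],[-65,115,88,0,-0.8],[-65,126,88,0,-0.8],[-65,126,88,0,-0.8],[-65,126,88,0,-0.8]]]' 10
python3 - <<'E'
from h import *; from station import ctrl,optics; import cv2
s=ctrl.read_state(); c=optics.capture("wrist"); d=optics.capture("side")
cv2.imwrite("pics/w3.png",np.hstack([c["img"][100:400,120:520,::-1],cv2.resize(d["img"][155:230,250:350,::-1],(400,300),interpolation=2)]))
go((.610,.0975,.121),-117.4,s)
E
```

```text
time_s: 7.25
eef_pos: [0.6104, 0.0973, 0.1233]
tool_rot: [[-0.46, -0.01, 0.888], [-0.888, -0.004, -0.46], [0.008, -1.0, -0.007]]
contact_force: [0.2, 0.1, -0.3]
width: 0.0823
shift [ 0.   2.3 -0.4] turn -0.0 yaw -117.4 pos [0.6104 0.0973 0.1233] j [  7.   23.5 111.1  -0.2  46.  124.5] F [ 0.2  0.1 -0.3] t 7.25 w 0.0823
```

View pics/w3.png

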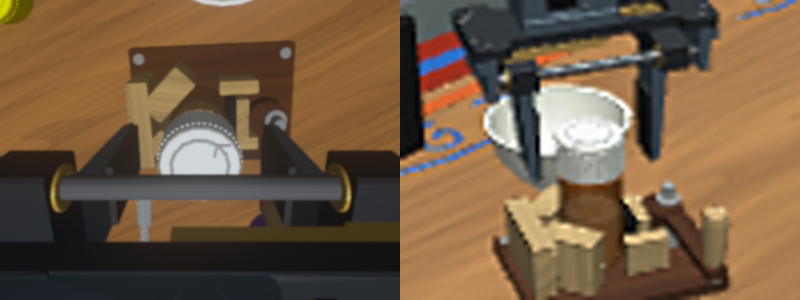

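The cap (centre column about 320 in the full frame) sits midway between the fingers, and the side view shows the lever shut. I'm closing gently and checking the forces.

```bash
python3 -m jog '[[[0,2,0,0,0],[0,2,0,0,0.3],[0,2,0,0,1],[0,2,0,0,1],[0,2,0,0,1],[0,2,0,0,1],[0,2,0,0,1],[0,2,0,0,1]]]' 10
python3 - <<'E'
from h import *; from station import ctrl
s=ctrl.read_state()
go((.610,.0975,.121),-117.4,s); print(s["tool_rot"].T@s["contact_force"],s["torque"])
E
```

```text
time_s: 8.15
eef_pos: [0.6109, 0.0975, 0.1222]
tool_rot: [[-0.46, -0.008, 0.888], [-0.888, -0.003, -0.46], [0.007, -1.0, -0.006]]
contact_force: [-0.2, 2.3, 3.3]
width: 0.0514
shift [ 0.4  1.2 -0.8] turn 0.0 yaw -117.4 pos [0.6109 0.0975 0.1222] j [  7.   23.5 111.1  -0.2  45.8 124.5] F [-0.2  2.3  3.3] t 8.15 w 0.0514
[-1.93536703 -3.25610105 -1.25860376] [0.41746896 0.09440394 0.04246273]
```

```bash
python3 -m jog '[[[0,0,0,0,1],[0,0,0,0,1],[0,0,0,0,1],[0,1.5,0,0,1],[0,3,0,0,1],[0,4.5,0,0,1],[0,5.5,0,0,1],[0,5.5,0,0,1]]]' 45
python3 - <<'E'
from h import *; from station import ctrl
s=ctrl.read_state()
go((.610,.0975,.121),-117.4,s); print(s["tool_rot"].T@s["contact_force"],s["torque"])
E
```

```text
time_s: 8.95
eef_pos: [0.6111, 0.0975, 0.1176]
tool_rot: [[-0.46, -0.008, 0.888], [-0.888, -0.003, -0.46], [0.007, -1.0, -0.006]]
contact_force: [-5.3, -0.0, 16.7]
width: 0.0507
shift [ 0.5 -3.4 -1. ] turn -0.0 yaw -117.4 pos [0.6111 0.0975 0.1176] j [  7.   24.  111.1  -0.2  45.4 124.5] F [-5.3 -0.  16.7] t 8.95 w 0.0507
[  2.59237751 -16.66346983  -4.79862808] [ 0.21921033  1.14260963 -0.03862848]
```

```bash
python3 -m jog '[[[0,1,0,-3,1],[0,1,0,-9,1],[0,1,0,-16,1],[0,1,0,-23,1],[0,1,0,-30,1],[0,1,0,-37,1],[0,1,0,-43,1],[0,1,0,-48,1]]]' 45
python3 - <<'E'
from h import *; from station import ctrl
s=ctrl.read_state()
go((.610,.0975,.121),-117.4,s); print(s["tool_rot"].T@s["contact_force"],s["torque"])
E
```

```text
time_s: 9.75
eef_pos: [0.6121, 0.0977, 0.1177]
tool_rot: [[0.356, -0.006, 0.935], [-0.935, -0.003, 0.356], [0.001, -1.0, -0.007]]
contact_force: [-0.3, 1.4, 14.9]
width: 0.0506
shift [-0.6 -3.3 -2.1] turn 48.2 yaw -69.2 pos [0.6121 0.0977 0.1177] j [  7.   24.  111.1  -0.2  45.3  76.2] F [-0.3  1.4 14.9] t 9.75 w 0.0506
[ -1.40624827 -14.9036636    0.07805367] [ 0.19825253  0.17462049 -0.08993857]
```

```bash
python3 -m jog '[[[0,1,0,-5,1],[0,1,0,-10,1],[0,1,0,-14,1],[0,1,0,-14,1],[0,-1,0,-14,1],[0,-4,0,-14,1],[0,-7,0,-14,1],[0,-9,0,-14,1]]]' 45
python3 - <<'E'
from h import *; from station import ctrl
s=ctrl.read_state()
go((.610,.0975,.121),-117.4,s); print(s["tool_rot"].T@s["contact_force"],s["torque"])
E
```

```text
time_s: 10.55
eef_pos: [0.6119, 0.0976, 0.1265]
tool_rot: [[0.571, -0.007, 0.821], [-0.821, -0.003, 0.571], [-0.001, -1.0, -0.007]]
contact_force: [-1.1, 2.3, -0.3]
width: 0.0506
shift [-1.   5.5 -1.6] turn 62.2 yaw -55.2 pos [0.6119 0.0976 0.1265] j [  7.   23.2 111.   -0.2  46.2  62.2] F [-1.1  2.3 -0.3] t 10.55 w 0.0506
[-2.50841734  0.25305541  0.41204512] [ 0.25307572  0.13632232 -0.05705738]
```

```bash
python3 -m jog '[[[0,-6,0,0,1],[0,-12,0,0,1],[0,-20,0,0,1],[0,-28,0,0,1],[0,-37,0,0,1],[0,-46,0,0,1],[0,-52,0,0,1],[0,-52,0,0,1]]]' 45; python3 -m jog '[[[0,0,0,0,1],[0,0,0,0,1]]]' 45
python3 - <<'E'
from h import *; from station import ctrl,optics; import cv2
s=ctrl.read_state(); d=optics.capture("side"); e=optics.capture("scene")
cv2.imwrite("pics/f1.png",np.hstack([cv2.resize(d["img"][150:230,260:350,::-1],(400,356),interpolation=2),cv2.resize(e["img"][160:240,270:360,::-1],(400,356),interpolation=2)]))
go((.610,.0975,.175),-55,s); print(s["torque"])
E
```

```text
time_s: 11.35
eef_pos: [0.6128, 0.0979, 0.1796]
tool_rot: [[0.571, -0.005, 0.821], [-0.821, -0.003, 0.571], [-0.001, -1.0, -0.006]]
contact_force: [-0.1, -0.4, -0.2]
width: 0.0506
time_s: 11.55
eef_pos: [0.6126, 0.0979, 0.1794]
tool_rot: [[0.571, -0.006, 0.821], [-0.821, -0.003, 0.571], [-0.001, -1.0, -0.006]]
contact_force: [0.4, 0.2, -1.0]
width: 0.0508
shift [-1.2  4.4 -2.3] turn -0.2 yaw -55.2 pos [0.6126 0.0979 0.1794] j [  7.   18.9 110.1  -0.2  51.2  62.2] F [ 0.4  0.2 -1. ] t 11.55 w 0.0508
[-0.06203526 -0.00269339  0.03181545]
```

View pics/f1.png

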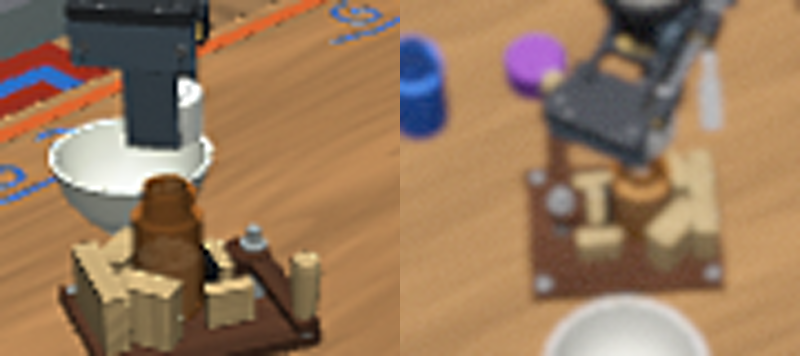

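Run:
```python
from h import *; from station import ctrl
b=np.load("side0.npz");print("mouth",onz(b,(260+168/4.44,150+187/4.45),.114))
s=ctrl.read_state();print(s["width"],s["eef_pos"],s["contact_force"]);print(ctrl.close_job())
```

```text
mouth [0.60501797 0.0996327  0.114     ]
0.05107043034798935 [0.61252941 0.09783468 0.17925206] [ 0.26268194 -0.24729585  0.00857609]
the job is handed in; nothing more can be done
None
```

The jar is open, and I handed the job in at about 11.6 s with the gripper still holding the cap above the mouth.

**What I did**
- **Lever:** I swung it about 87° to its stop, where it met about 30 N. The picture put it at 154.9° against 155.1° for the stand's −x direction.
- **Cap:** I gripped it with 45 N and pushed it down 4.6 mm to the bottom (about 17 N). I turned it 62° anticlockwise while it was held down, then lifted it straight up about 57 mm.

**Last checks**
- **Cap:** The jaws still read 51 mm, so it has not slipped out. Its underside is about 40 mm above the rim, and the tool is tilted only about 0.4°.
- **Jar:** It looks upright, open and clamped between the V-block and shoe.
- **Surroundings:** The lever still looks shut. The bowl beyond the stand, spoon, blue jar and purple cap look unmoved; the final crops did not cover the kettle, flask, tray, other bowl or dropper bottle.

**Not confirmed**
- **Jar turning:** I did not measure this directly. I judged it only from the low torque (about 0.1 N m) and how the jar looks.
- **Mouth position:** A rough reading from the side view put the mouth about 8 mm in x and 2 mm in y from the tool. The side view's calibration was also off by up to 8 mm on earlier points, so I take this as measuring error, but I did not confirm it.

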